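# Put up the station's telescoping antenna mast until its lock button clicks out

### The arm

A 7-joint arm with a two-finger parallel gripper is mounted at the origin on the work surface. World frame = base frame: x ahead of the robot, y to its left, z up, the work surface at z = 0. Lengths are in m, angles in rad, forces in N, time in s.
With the tool pointing down it reaches from about 0.425 to 0.875 m from the base axis. Payload 4.7 kg.
Tool frame: the origin (TCP) lies midway between the tips of the shut fingers; the grasp point (between the pads) lies 19 mm behind it (env.hold_point_z is the distance from the TCP to the grasp point, in m); z points along the fingers, y is the line along which they close (so a half turn about z gives the same grasp; the last joint's range is limited). The gripper opens to 85 mm and grips with 20 to 120 N. Pads are 22 mm wide; open, the fingers measure 114 mm over their backs; the gripper's body (76 mm by 85 mm) begins 54 mm behind the grasp point. The pads swing forward as they close: fully open they stand 13 mm farther back than shut.
Start: joints at [-1.261, 0.321, -0.07, 1.45, 0.023, 1.371, -0.057], TCP at [0.19, 0.622, 0.231] pointing down, gripper open.
Joint ranges: [-2.86, 2.86], [-0.3, 2.09], [-1.38, 1.24], [0.06, 2.45], [-1.56, 4.7], [0.09, 2.05], [-2.69, 2.69]. Speed limits (rad/s): [2.57, 2.57, 3.14, 3.14, 3.14, 3.14, 3.14].

### API

Orientations are given as a unit quaternion [x, y, z, w].
In Python, from rig import sensors, eyes, close_job, env gives the robot as it stands.
- The arm moves only by the tool step_arm, never from a script. Its argument "commands" is a list of rows, each a list of 5 numbers: the opening in per cent of the stroke, from 0 (shut) to 100 (fully open), then the shift along the tool's x, y, z in m, then the turn about the tool's z in rad. In form: [[fingers, x, y, z, yaw], ...]. A call has 1 to 20 rows; each row shifts and turns the commanded pose from where the row before left it, along the tool's axes as they then stand; what a row does not reach is not made up. A row lasts 1/12 s, in which the tool goes at most 41.7 mm and 7.16 degrees, less where a joint would pass 70% of its speed; a pose out of reach is approached as far as the arm can. A call is refused whole if a number of a shift passes 0.0417 or a number of a turn 0.125, either way. A call with a gripper value outside its range is refused whole. The fingers move at their own pace and stop on an object; "grip_force" is the grip in N (left out, the last holds). Time passes only in rows, so rows that do not move let the fingers close. It gives the time, the measured TCP pose, the force, the opening and the grip force at its end, in the units of the state.
- sensors.get_obs(): the state, without advancing time (a new reading comes with each control period).
- eyes.capture(name): name is "scene" or "top"; returns the picture (480x640x3 uint8, red, green, blue); there is no depth.
- eyes.camera_params(name): a dict with "fx", "fy", "cx", "cy" (pixels), "world_to_cam" (4x4, takes a point from world to camera coordinates). Camera axes: x right, y down, z forward; pixel columns grow to the right and rows downward; lengths in m; the calibration is good to about 2 mm. A picture is of the moment at which its call begins. camera_params takes no time and is no camera call.
- close_job(): hands the job in; it is judged then, once.
The state is a dict: "t": time; "q": joint angles; "qvel": joint speeds; "tau": joint torques, N m; "tool_pos": TCP position; "tcp_rot": TCP orientation; "wrist_force": force on the tool from outside, world axes, zero at the start; "ft_torque": the same for the moment, N m; "gripper_width": opening from 0.0 (shut) to 1.0 (fully open); "gripper_force": force on a finger pad.
Only numpy, scipy, OpenCV 4.12 (cv2) and the standard library are available. Lean on these libraries where they do the work, as an engineer would, in place of code of your own. Each camera call takes 0.05 s, during which the arm holds its last target. There are 200 camera calls.

### The job

Put up the short telescoping antenna mast on the radio table: draw it all the way out by its flat head, keep it out and turn it until its spring lock button clicks out through the window in the sleeve, so that the mast stays up by itself when you let go. Leave the other loose things on the table where they are.

Things in the scene. Friction and masses are not known exactly. Their poses are not given: they have to be found in the camera images.
- stand: The mast's stand, bolted to the table; origin at the centre of the underside of its dark foot plate (150 x 140 x 12 mm). The mast's axis starts 20 mm above the origin and leans 35 degrees from vertical towards the stand's -x (roughly towards the robot). Two uprights carry a plate with a grey box on it, above the mast's head.
- overhang (a point): Middle of the lower front edge of that plate (60 mm wide, box on top up to 366 mm above the table), 313 mm above the table. It hangs right over the retracted head, about 120 mm above its middle: no room for an upright gripper there, but a gripper leaning along the mast clears it (about 70 mm from the mast's axis to the edge).
- head_grip (a point): Where to grip the mast's flat head: a plain aluminium block 18 mm thick, 44 wide, 44 long; the point is in its middle, 20 mm from its outer end; 28 mm further in is a collar of radius 18 mm. z axis: along the mast, outwards and up (the way to draw). y: normal to the two flat faces. x: the button's side. Slides 90 mm to a hard stop and turns about z with the inner tube, 1.3 rad between stops.
- sleeve_end (a point): Centre of the outer end of the black sleeve (44 mm outside) in which the mast slides; it does not move. The sleeve's one window (10 mm round the tube, 12 mm along it) is centred 20 mm below this end, on the upper side away from the robot. How far round it lies differs each time and no reading gives it.
- mast (a joint): How far the mast is drawn out, m: 0 retracted, 0.090 at the outer hard stop. Drawing takes 2 to 5 N; let go unlocked, it slides back in. The button meets the window only within about 2 mm of the stop; locked, it rests at 0.085 to 0.090.
- button (a joint): Lock button, a dome-ended pin 8 mm across on the head's +x side, m: 0 pressed in, hidden in the sleeve, 0.008 out, 4 mm proud; spring 2 N. At full draw turn the head 0.2 to 1.05 rad from its start about its +z (counter-clockwise looking at its outer end from outside), at about 0.06 N m, till it springs out; it then blocks sliding and turning. Forcing with over 2 N m may shift the sleeve.
- mic: Loose: hand microphone lying flat, 90 x 56 x 30 mm, origin at the centre of its underside; beside the mast.
- coax_switch: Loose: small aluminium switch box with a black knob, 60 x 85 x 46 mm, origin at the centre of its underside; beside the mast.
- screwdriver: Loose: screwdriver lying beside the stand, along its own x axis, about 200 mm long.
- insulator: Loose: white ribbed ceramic insulator, 44 mm across and 60 mm tall, standing, origin at the centre of its underside; near the stand.
- handheld: Loose: handheld radio standing upright, 33 x 56 x 160 mm with its stub aerial, origin at the centre of its underside; off to one side.
- mug: Loose: white mug, 80 mm across, 90 mm tall, origin at the centre of its underside; off to one side.

How it is judged:
By the outcome, as a careful person would: the job done as asked, in the order asked, and still so for the second after the job is handed in, with the robot touching nothing.
It also fails if it takes over 48 s, if anything falls off the work surface, if the arm or the gripper's body presses on something with over 40 N, if the wrist force passes 120 N, or if a joint passes its speed limit or range.

## Working session

There is one attempt and no reset: what is moved stays moved. The work goes in short steps, Python scripts to look and compute and a tool call to move; the robot and the scene stay as the last step left them, time stands still between calls to the robot, and variables do not carry over. Pictures are saved under pics/ and viewed, at most 10 in all, crops included, and the job is handed in when it is done.

Besides the shell and the picture viewer there is one more tool, called after "Request:" as name(argument=value, ...), one argument or row to a line, values as JSON. step_arm: Moves the arm, as the interface text tells. Its arguments: {"type":"object","properties":{"commands":{"type":"array","items":{"type":"array","items":{"type":"number"}}},"grip_force":{"type":"number"}},"required":["commands"]}

```bash
ls; mkdir -p pics; python3 - <<'E'
from rig import sensors, eyes, env
import cv2,numpy as np
for n in("scene","top"):
    cv2.imwrite(f"pics/{n}0.png",eyes.capture(n)[:,:,::-1]); p=eyes.camera_params(n); print(n,p["fx"],p["fy"],p["cx"],p["cy"],np.round(p["world_to_cam"],4).tolist())
print(sensors.get_obs(),env.hold_point_z)
E
```

```text
pics
scene 602.6427855565771 602.6427855565771 322.79481752030966 236.6766566922723 [[0.0511, 0.9987, 0.0024, -0.017], [0.5284, -0.025, -0.8486, -0.153], [-0.8475, 0.0447, -0.529, 2.1049], [0.0, 0.0, 0.0, 1.0]]
top 497.8002603262791 497.8002603262791 321.187841581511 245.76116132358237 [[-0.022, -0.9997, 0.0111, 0.0052], [-0.9973, 0.0212, -0.0705, 0.6224], [0.0703, -0.0126, -0.9974, 1.4463], [0.0, 0.0, 0.0, 1.0]]
{'t': 0.1, 'q': array([-1.26089198,  0.32173488, -0.07005747,  1.45152436,  0.02261527,
        1.3708018 , -0.05692301]), 'qvel': array([ 8.11137354e-05, -1.23886991e-03,  1.61509090e-03, -2.72612359e-03,
       -9.79864848e-04,  1.17124503e-04, -6.64290082e-04]), 'tau': array([-7.97292851e-04, -4.94875860e+01, -3.84522462e-01, -3.15212774e+01,
        1.31113091e-02,  7.45425874e-03, -1.26804244e-05]), 'tool_pos': array([0.18941148, 0.62130142, 0.23035613]), 'tcp_rot': array([ 1.47372684e-01,  9.89080676e-01, -8.38545088e-04, -6.64364791e-05]), 'wrist_force': array([ 0.04964594, -0.71438126,  0.11068147]), 'ft_torque': array([ 0.0499675 ,  0.01372867, -0.02089171]), 'gripper_force': 0.0, 'gripper_width': 1.0002817732328164} 0.0187
```

View pics/scene0.png

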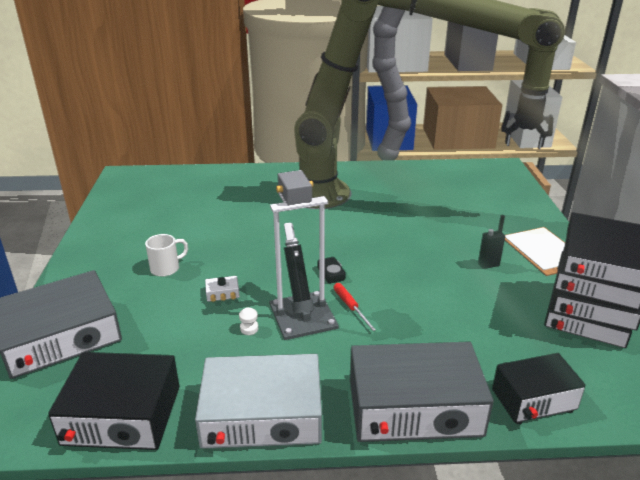

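View pics/top0.png

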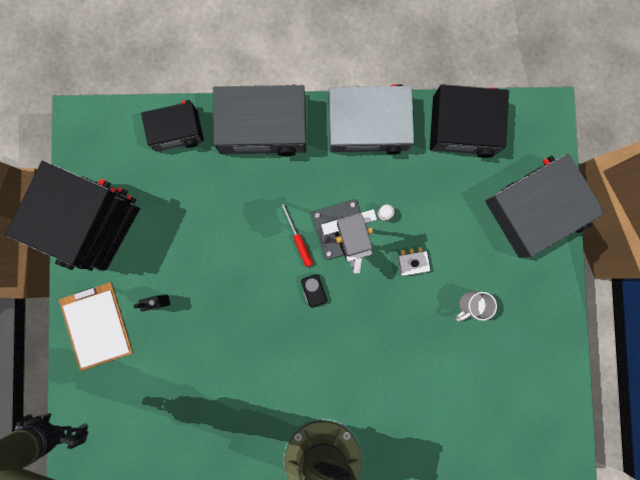

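The scene view shows the stand at about (303,315), the head at about (290,232) and the box at (295,187). The top view shows the stand at about (342,230) and the head at about (357,264). I'll zoom in on both.

```bash
python3 - <<'E'
import cv2,numpy as np
a=cv2.imread("pics/scene0.png")[165:345,240:360];b=cv2.imread("pics/top0.png")[190:290,300:400]
a=cv2.resize(a,None,fx=3.3,fy=3.3,interpolation=2);b=cv2.resize(b,None,fx=4,fy=4,interpolation=2)
c=np.zeros((594,800,3),np.uint8);c[:594,:396]=a[:594];c[:400,400:800]=b
cv2.imwrite("pics/crop.png",c)
E
```

```text
(no output)
```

View pics/crop.png

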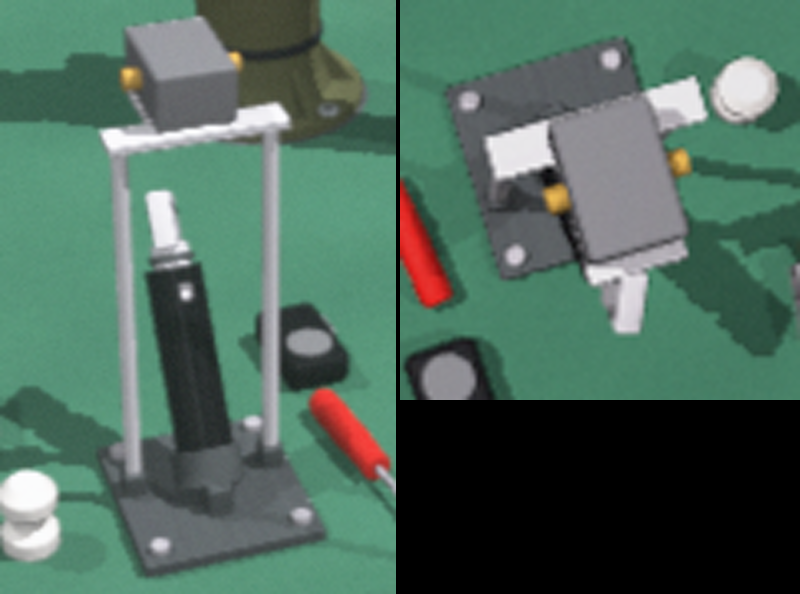

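The zoom shows the four foot-plate bolts, three of them also in the top view. It also shows the window lit on the sleeve at crop (186,291), and the head's thin end running roughly in the lean plane.

```bash
cat > h.py <<'E'
import numpy as np
from rig import eyes
def cam(n):
    p=eyes.camera_params(n);W=np.array(p["world_to_cam"]);K=np.array([[p["fx"],0,p["cx"]],[0,p["fy"],p["cy"]],[0,0,1]]);return K,W
def ray(n,uv):
    K,W=cam(n);R=W[:3,:3];d=R.T@np.linalg.solve(K,[*uv,1]);return -R.T@W[:3,3],d/np.linalg.norm(d)
def plane(n,uv,z):
    c,d=ray(n,uv);return c+d*(z-c[2])/d[2]
def tri(a,b):
    c1,d1=ray("scene",a);c2,d2=ray("top",b)
    A=np.stack([d1,-d2],1);s=np.linalg.lstsq(A,c2-c1,rcond=None)[0];p=c1+s[0]*d1;q=c2+s[1]*d2;return (p+q)/2,np.linalg.norm(p-q)
def proj(n,P):
    K,W=cam(n);x=K@(W[:3,:3]@np.asarray(P)+W[:3,3]);return x[:2]/x[2]
E
python3 - <<'E'
from h import *
S=lambda u,v:(240+u/3.3,165+v/3.3)
T=lambda u,v:(300+(u-400)/4,190+v/4)
np.set_printoptions(precision=4,suppress=True)
bs=[plane("scene",S(*p),.015) for p in((252,422),(300,516),(160,545),(118,452))]
bt=[plane("top",T(*p),.015) for p in((469,100),(611,59),(514,254))]
print(np.array(bs),np.mean(bs,0));print(np.array(bt),(bt[1]+bt[2])/2)
print("head top far edge",tri(S(159,194),T(635,274)))
print("near edge at z~.2",plane("top",T(625,330),.195))
print("window",S(186,291))
far=bt[1]-bt[0];x=bt[0]-bt[2];print(np.arctan2(x[1],x[0]),np.arctan2(far[1],far[0])+np.pi/2)
O=(bt[1]+bt[2])/2;O[2]=0
for y in (np.arctan2(x[1],x[0]),):
    ex=np.array([np.cos(y),np.sin(y),0]);a=-ex*np.sin(.611)+np.array([0,0,np.cos(.611)])
    h=O+[0,0,.02]+a*.211;up=ex*np.cos(.611)+np.array([0,0,np.sin(.611)])
    print("axis",a,"head",h,"far edge",h+.02*a+.022*up,"px",proj("scene",h+.02*a+.022*up),proj("top",h+.02*a+.022*up),proj("top",h+.02*a-.022*up))
E
```

```text
[[ 0.5934 -0.0304  0.015 ]
 [ 0.7111  0.0007  0.015 ]
 [ 0.7391 -0.1044  0.015 ]
 [ 0.627  -0.137   0.015 ]] [ 0.6676 -0.0678  0.015 ]
[[ 0.7148  0.0014  0.015 ]
 [ 0.7434 -0.1051  0.015 ]
 [ 0.5994 -0.0295  0.015 ]] [ 0.6714 -0.0673  0.015 ]
head top far edge (array([ 0.5739, -0.1   ,  0.2178]), np.float64(0.0017945510753932124))
near edge at z~.2 [ 0.5387 -0.0954  0.195 ]
window (296.3636363636364, 253.1818181818182)
0.26106017826987027 0.2623281320592774
axis [-0.5542 -0.1481  0.8191] head [ 0.5545 -0.0985  0.1928] far edge [ 0.5608 -0.0969  0.2218] px [289.0204 219.6804] [357.4413 263.6163] [360.5786 277.3262]
```

Request:
step_arm(
  commands=[
    [100,0,0,-0.04,0],
    [100,0,0,-0.04,0],
    [100,0,0,-0.04,0],
    [100,0,0,-0.04,0],
    [100,0,0,-0.04,0],
    [100,0,0,-0.04,0],
    [100,0,0,-0.04,0],
    [100,0,0,-0.04,0],
  ],
)

```text
t: 0.77
tool_pos: [0.1895, 0.6209, 0.5533]
tcp_rot: [0.147, 0.989, 0.0, 0.0]
wrist_force: [-0.1, -3.4, 2.2]
gripper_width: 0.998
gripper_force: 0.0
```

Request:
step_arm(
  commands=[
    [100,0,0,-0.04,0],
    [100,0,0,-0.04,0],
    [100,0,0,-0.04,0],
    [100,0,0,-0.04,0],
    [100,0,0,-0.04,0],
    [100,0,0,-0.04,0],
    [100,0,0,0,0],
  ],
)

```text
t: 1.35
tool_pos: [0.1726, 0.565, 0.6624]
tcp_rot: [0.147, 0.985, 0.088, 0.013]
wrist_force: [-0.1, -1.0, 2.2]
gripper_width: 1.001
gripper_force: 0.0
```

```bash
python3 -c "
from rig import sensors;o=sensors.get_obs();print(o['q'],o['tool_pos'],o['tcp_rot'])"
```

```text
[-1.48276381e+00  2.63688081e-01  2.69204946e-01  6.53873147e-01
 -8.76784401e-02  2.05341011e+00 -1.65524301e-03] [0.17262366 0.56504443 0.66238296] [0.14693661 0.98515197 0.08783639 0.01303854]
```

Request:
step_arm(
  commands=[
    [100,0,0,0.04,0],
    [100,0,0,0.04,0],
    [100,0,0,0.04,0],
    [100,0,0,0.04,0],
    [100,0,0,0,0],
  ],
)

```text
t: 1.77
tool_pos: [0.1795, 0.5904, 0.4836]
tcp_rot: [0.147, 0.987, 0.07, 0.011]
wrist_force: [0.2, 0.5, -3.3]
gripper_width: 1.002
gripper_force: 0.0
```

Request:
step_arm(
  commands=[
    [100,-0.03,-0.026,-0.004,0],
    [100,-0.03,-0.026,-0.004,0],
    [100,-0.03,-0.026,-0.004,0],
    [100,-0.03,-0.026,-0.004,0],
    [100,-0.03,-0.026,-0.004,0],
    [100,-0.03,-0.026,-0.004,0],
    [100,-0.03,-0.028,-0.004,0],
    [100,-0.03,-0.028,-0.004,0],
    [100,-0.03,-0.028,-0.004,0],
    [100,-0.029,-0.029,-0.004,0],
    [100,-0.029,-0.029,-0.004,0],
    [100,-0.029,-0.029,-0.004,0],
    [100,-0.029,-0.029,-0.004,0],
    [100,-0.029,-0.029,-0.004,0],
    [100,-0.029,-0.029,-0.004,0],
    [100,-0.029,-0.029,-0.004,0],
    [100,0,0,0,0],
  ],
)

```text
t: 3.18
tool_pos: [0.5057, 0.0148, 0.4909]
tcp_rot: [0.156, 0.984, 0.081, 0.016]
wrist_force: [0.1, -2.5, 1.0]
gripper_width: 1.0
gripper_force: 0.0
```

```bash
cat > s.py <<'E'
from rig import sensors
import numpy as np
from scipy.spatial.transform import Rotation as R
np.set_printoptions(precision=3,suppress=True)
o=sensors.get_obs();r=R.from_quat(o['tcp_rot']);M=r.as_matrix()
a=np.array([-.5542,-.1481,.8191])
print('q',o['q'],'p',o['tool_pos']);print(M);print('tilt err to -a',np.cross(M[:,2],-a), 'F',o['wrist_force'],o['ft_torque'])
E
python3 s.py
```

```text
q [-1.154 -0.13   1.064  1.369 -0.037  1.765  1.157] p [0.506 0.015 0.491]
[[-0.951  0.305  0.057]
 [ 0.311  0.938  0.155]
 [-0.006  0.165 -0.986]]
tilt err to -a [ 0.019 -0.5   -0.078] F [ 0.064 -2.5    0.98 ] [-0.279  0.084 -0.015]
```

Request:
step_arm(
  commands=[
    [100,0,0,-0.04,0],
    [100,0,0,-0.04,0],
    [100,0,0,-0.04,0],
    [100,0,0,-0.04,0],
    [100,0,0,-0.04,0],
    [100,0,0,-0.04,0],
    [100,0,0,-0.04,0],
    [100,0,0,0,0],
  ],
)

```text
t: 3.85
tool_pos: [0.504, 0.0062, 0.6124]
tcp_rot: [0.147, 0.986, 0.078, 0.011]
wrist_force: [-0.5, -0.0, -0.7]
gripper_width: 0.998
gripper_force: 0.0
```

```bash
python3 s.py
```

```text
q [-0.391  0.088  0.502  0.98  -0.221  2.046  1.279] p [0.504 0.006 0.612]
[[-0.957  0.287  0.044]
 [ 0.291  0.945  0.15 ]
 [ 0.001  0.156 -0.988]]
tilt err to -a [ 0.024 -0.511 -0.076] F [-0.486 -0.027 -0.651] [-0.143  0.023  0.034]
```

Request:
step_arm(
  commands=[
    [100,0,0,-0.0417,0],
    [100,0,0,-0.0417,0],
    [100,0,0,-0.0417,0],
    [100,0,0,-0.0417,0],
    [100,0,0,-0.0417,0],
    [100,0,0,-0.0417,0],
  ],
)

```text
t: 4.35
tool_pos: [0.504, 0.0026, 0.6355]
tcp_rot: [0.148, 0.986, 0.076, 0.03]
wrist_force: [-0.1, -0.2, -0.4]
gripper_width: 1.001
gripper_force: 0.0
```

```bash
python3 s.py
```

```text
q [ 0.491  0.121 -0.542  0.894 -0.086  2.053  1.185] p [0.504 0.003 0.635]
[[-0.955  0.287  0.081]
 [ 0.296  0.945  0.142]
 [-0.036  0.159 -0.987]]
tilt err to -a [ 0.03  -0.48  -0.066] F [-0.122 -0.167 -0.44 ] [-0.159  0.041  0.018]
```

Request:
step_arm(
  commands=[
    [100,0.038,-0.012,-0.015,0],
    [100,0.038,-0.012,-0.015,0],
    [100,0.038,-0.012,-0.015,0],
    [100,0.038,-0.012,-0.015,0],
    [100,0.038,-0.012,-0.015,0],
    [100,0.038,-0.012,-0.015,0],
  ],
)

```text
t: 4.85
tool_pos: [0.3959, 0.0158, 0.6451]
tcp_rot: [0.15, 0.986, 0.058, 0.047]
wrist_force: [-0.7, 1.8, -0.1]
gripper_width: 0.998
gripper_force: 0.0
```

```bash
python3 s.py
```

```text
q [-0.147 -0.151  0.099  1.122 -0.09   2.053  1.174] p [0.396 0.016 0.645]
[[-0.951  0.29   0.109]
 [ 0.301  0.948  0.1  ]
 [-0.075  0.128 -0.989]]
tilt err to -a [ 0.064 -0.458 -0.039] F [-0.685  1.75  -0.131] [-0.001  0.124  0.015]
```

Request:
step_arm(
  commands=[
    [100,0.041,-0.01,0,0],
    [100,0.041,-0.01,0,0],
    [100,0.041,-0.01,0,0],
    [100,0.041,-0.01,0,0],
    [100,0.041,-0.01,0,0],
    [100,0.041,-0.01,-0.04,0],
    [100,0.041,-0.01,-0.04,0],
    [100,0.041,-0.01,-0.04,0],
    [100,0.041,-0.01,-0.04,0],
    [100,0.041,-0.01,-0.04,0],
  ],
)

```text
t: 5.68
tool_pos: [0.3015, 0.1088, 0.594]
tcp_rot: [0.158, 0.987, 0.037, 0.005]
wrist_force: [1.0, -0.2, -0.3]
gripper_width: 0.999
gripper_force: 0.0
```

```bash
python3 s.py
```

```text
q [-0.061 -0.3   -0.184  1.343 -0.134  2.054  0.951] p [0.302 0.109 0.594]
[[-0.95   0.311  0.021]
 [ 0.312  0.948  0.071]
 [ 0.003  0.074 -0.997]]
tilt err to -a [ 0.09  -0.536 -0.036] F [ 1.036 -0.225 -0.286] [-0.101  0.013  0.003]
```

Request:
step_arm(
  commands=[
    [100,-0.0365,0.009,0.0105,0],
    [100,-0.0365,0.009,0.0105,0],
    [100,-0.0365,0.009,0.0105,0],
    [100,-0.0365,0.009,0.0105,0],
    [100,-0.0365,0.009,0.0105,0],
    [100,-0.0365,0.009,0.0105,0],
    [100,-0.0365,0.009,0.0105,0],
    [100,-0.0365,0.009,0.0105,0],
    [100,-0.0365,0.009,0.0105,0],
    [100,0,0,-0.04,0],
    [100,0,0,-0.04,0],
    [100,0,0,-0.04,0],
    [100,0,0,-0.04,0],
    [100,0,0,-0.04,0],
    [100,0,0,-0.04,0],
    [100,0,0,-0.04,0],
    [100,0,0,-0.04,0],
  ],
)

```text
t: 7.1
tool_pos: [0.573, 0.0684, 0.6846]
tcp_rot: [0.159, 0.981, 0.064, 0.093]
wrist_force: [-0.2, -0.4, -0.6]
gripper_width: 0.995
gripper_force: 0.0
```

```bash
python3 s.py
```

```text
q [-0.143  0.232  0.037  0.639 -0.093  2.054  1.09 ] p [0.573 0.068 0.685]
[[-0.932  0.299  0.204]
 [ 0.323  0.941  0.096]
 [-0.163  0.156 -0.974]]
tilt err to -a [ 0.065 -0.373 -0.023] F [-0.236 -0.425 -0.562] [-0.063  0.232  0.007]
```

Request:
step_arm(
  commands=[
    [100,-0.016,0.009,-0.036,0],
    [100,-0.016,0.009,-0.036,0],
    [100,-0.016,0.009,-0.036,0],
    [100,-0.016,0.009,-0.036,0],
    [100,-0.016,0.009,-0.036,0],
    [100,-0.016,0.009,-0.036,0],
  ],
)

```text
t: 7.6
tool_pos: [0.5805, 0.0678, 0.7711]
tcp_rot: [0.159, 0.966, 0.094, 0.183]
wrist_force: [0.1, 0.1, 0.3]
gripper_width: 1.002
gripper_force: 0.0
```

```bash
python3 s.py
```

```text
q [-0.156  0.258  0.091  0.423 -0.133  2.054  1.085] p [0.581 0.068 0.771]
[[-0.883  0.273  0.383]
 [ 0.341  0.932  0.123]
 [-0.323  0.239 -0.916]]
tilt err to -a [ 0.035 -0.194 -0.011] F [0.147 0.108 0.298] [-0.125  0.45   0.028]
```

Request:
step_arm(
  commands=[
    [100,-0.017,0.011,-0.035,0],
    [100,-0.017,0.011,-0.035,0],
    [100,-0.017,0.011,-0.035,0],
    [100,-0.017,0.011,-0.035,0],
    [100,-0.017,0.011,-0.035,0],
    [100,0,0,0,0],
  ],
)

```text
t: 8.1
tool_pos: [0.5568, 0.0677, 0.8459]
tcp_rot: [0.158, 0.946, 0.118, 0.256]
wrist_force: [-2.1, -0.4, 0.5]
gripper_width: 1.001
gripper_force: 0.0
```

```bash
python3 s.py
```

```text
q [-0.179  0.244  0.168  0.279 -0.192  2.054  1.073] p [0.557 0.068 0.846]
[[-0.819  0.238  0.521]
 [ 0.36   0.922  0.143]
 [-0.447  0.305 -0.841]]
tilt err to -a [ 0.007 -0.039 -0.002] F [-2.144 -0.42   0.513] [-0.162  0.622  0.015]
```

Request:
step_arm(
  commands=[
    [100,-0.018,0.012,-0.034,0],
    [100,-0.018,0.012,-0.034,0],
    [100,0,0,0.03,-0.096],
    [100,0,0,0.035,-0.096],
    [100,0,0,0.035,-0.096],
    [100,0,0,0,0],
  ],
)

```text
t: 8.6
tool_pos: [0.6043, 0.0832, 0.7776]
tcp_rot: [0.025, 0.955, 0.086, 0.283]
wrist_force: [2.3, 0.9, -3.5]
gripper_width: 0.999
gripper_force: 0.0
```

```bash
cat >> s.py <<'E'
import sys
if len(sys.argv)>3: 
    t=np.array([float(v) for v in sys.argv[1:4]]);d=M.T@(t-o['tool_pos']);print('to target in tool',d,np.linalg.norm(d)/.0417)
    print('yaw of head y',np.arctan2(-M[:,0]@np.array([-.005,.984,.175]),M[:,1]@np.array([-.005,.984,.175])))
E
python3 s.py .47 -.12 .52
```

```text
q [-0.298  0.086  0.196  0.712 -0.109  1.75   1.358] p [0.604 0.083 0.778]
[[-0.839 -0.     0.545]
 [ 0.097  0.984  0.15 ]
 [-0.536  0.178 -0.825]]
tilt err to -a [-0.    -0.011 -0.002] F [ 2.258  0.892 -3.549] [-0.165  0.635 -0.014]
to target in tool [ 0.231 -0.246  0.109] 8.50262786965386
yaw of head y -0.005639377948269272
```

Tilt is now right to within 0.6°. I'll go to the pre-approach point.

Request:
step_arm(
  commands=[
    [100,0.0257,-0.0273,0.0121,0],
    [100,0.0257,-0.0273,0.0121,0],
    [100,0.0257,-0.0273,0.0121,0],
    [100,0.0257,-0.0273,0.0121,0],
    [100,0.0257,-0.0273,0.0121,0],
    [100,0.0257,-0.0273,0.0121,0],
    [100,0.0257,-0.0273,0.0121,0],
    [100,0.0257,-0.0273,0.0121,0],
    [100,0.0257,-0.0273,0.0121,0],
    [100,0,0,0,0],
  ],
)

```text
t: 9.43
tool_pos: [0.5069, -0.0748, 0.6065]
tcp_rot: [0.031, 0.953, 0.085, 0.288]
wrist_force: [0.1, -1.9, -0.7]
gripper_width: 1.001
gripper_force: 0.0
```

```bash
python3 s.py .480 -.118 .31
```

```text
q [ 0.4   -0.298 -0.057  1.458 -0.346  1.463  1.792] p [ 0.507 -0.075  0.607]
[[-0.833  0.009  0.554]
 [ 0.108  0.984  0.145]
 [-0.543  0.18  -0.82 ]]
tilt err to -a [ 0.003 -0.001  0.002] F [ 0.101 -1.909 -0.671] [-0.264  0.601 -0.095]
to target in tool [ 0.179 -0.096  0.222] 7.21450431868367
yaw of head y -0.014959263334240273
```

Request:
step_arm(
  commands=[
    [100,0.021,-0.013,0.032,0],
    [100,0.021,-0.013,0.032,0],
    [100,0.021,-0.013,0.032,0],
    [100,0.021,-0.013,0.032,0],
    [100,0.021,-0.013,0.032,0],
    [100,0.024,-0.01,0.021,0],
    [100,0.024,-0.01,0.021,0],
    [100,0.024,-0.01,0.021,0],
    [100,0,0,0,0],
  ],
)

```text
t: 10.18
tool_pos: [0.5071, -0.1194, 0.3093]
tcp_rot: [0.021, 0.958, 0.096, 0.27]
wrist_force: [-0.5, -0.1, -1.1]
gripper_width: 1.005
gripper_force: 0.0
```

```bash
python3 s.py .480 -.118 .31; python3 - <<'E'
from h import *
import cv2
a=eyes.capture("scene")[150:300,220:360,::-1];b=eyes.capture("top")[180:330,290:430,::-1]
c=np.zeros((600,800,3),np.uint8);c[:429,:400]=cv2.resize(a,(400,429),interpolation=2);c[:429,400:]=cv2.resize(b,(400,429),interpolation=2)
cv2.imwrite("pics/c2.png",c[:429])
E
```

```text
q [ 0.62  -0.298 -0.14   2.036 -0.525  1.032  2.194] p [ 0.507 -0.119  0.309]
[[-0.853 -0.012  0.521]
 [ 0.092  0.981  0.173]
 [-0.513  0.196 -0.836]]
tilt err to -a [-0.018 -0.036 -0.019] F [-0.477 -0.142 -1.131] [-0.179  0.612  0.009]
to target in tool [ 0.023  0.002 -0.014] 0.6508718843896382
yaw of head y -0.004874916994145666
```

View pics/c2.png

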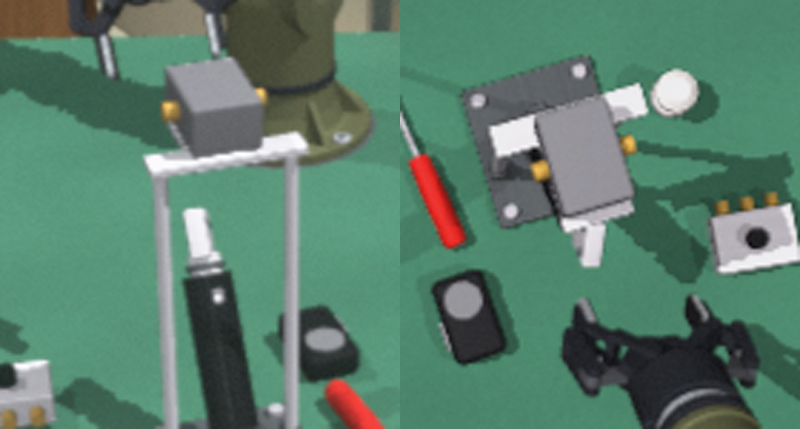

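The view shows the fingers at about (588,305) and (698,305) in the right crop, on the axis and clear of the head at (593,243). q7 is too near its limit for the turn, so I'll take the half-turned grasp.

Request:
step_arm(
  commands=[
    [100,0,0,0,0.121],
    [100,0,0,0,0.121],
    [100,0,0,0,0.121],
    [100,0,0,0,0.121],
    [100,0,0,0,0.121],
    [100,0,0,0,0.121],
    [100,0,0,0,0.121],
    [100,0,0,0,0.121],
    [100,0,0,0,0.121],
    [100,0,0,0,0.121],
    [100,0,0,0,0.121],
    [100,0,0,0,0.121],
    [100,0,0,0,0.121],
    [100,0,0,0,0.121],
    [100,0,0,0,0.121],
    [100,0,0,0,0.121],
    [100,0,0,0,0.121],
    [100,0,0,0,0.121],
    [100,0,0,0,0.121],
    [100,0,0,0,0.121],
  ],
)

```text
t: 11.95
tool_pos: [0.5131, -0.1203, 0.3215]
tcp_rot: [0.902, 0.318, 0.293, 0.01]
wrist_force: [0.8, 1.1, -0.4]
gripper_width: 0.998
gripper_force: 0.0
```

Request:
step_arm(
  commands=[
    [100,0,0,0,0.121],
    [100,0,0,0,0.121],
    [100,0,0,0,0.121],
    [100,0,0,0,0.121],
    [100,0,0,0,0.121],
    [100,0,0,0,0.121],
    [100,0,0,0,0],
  ],
)

```text
t: 12.53
tool_pos: [0.513, -0.1203, 0.3211]
tcp_rot: [0.956, -0.022, 0.278, -0.094]
wrist_force: [-0.1, 0.3, 1.0]
gripper_width: 1.003
gripper_force: 0.0
```

```bash
python3 s.py .513 -.109 .26
```

```text
q [ 0.699 -0.302 -0.206  2.018 -0.554  1.041 -0.934] p [ 0.513 -0.12   0.321]
[[ 0.845  0.01   0.535]
 [-0.094 -0.981  0.167]
 [ 0.527 -0.192 -0.828]]
tilt err to -a [-0.014 -0.021 -0.014] F [-0.124  0.338  0.971] [-0.218  0.59  -0.014]
to target in tool [-0.033  0.001  0.052] 1.489129766373164
yaw of head y 3.13711966334796
```

Request:
step_arm(
  commands=[
    [100,-0.017,0,0.026,0],
    [100,-0.017,0,0.026,0],
    [100,0,0,0.02,0],
    [100,0,0,0,0],
  ],
)

```text
t: 12.87
tool_pos: [0.5204, -0.1032, 0.2374]
tcp_rot: [0.957, -0.019, 0.274, -0.095]
wrist_force: [-0.3, 0.4, -0.5]
gripper_width: 1.002
gripper_force: 0.0
```

```bash
python3 s.py .573 -.093 .172; python3 - <<'E'
from h import *
import cv2
a=eyes.capture("scene")[180:280,240:340,::-1];b=eyes.capture("top")[230:330,310:410,::-1]
c=np.hstack([cv2.resize(x,(400,400),interpolation=2) for x in(a,b)])
cv2.imwrite("pics/c3.png",c)
for P in((.563,-.096,.187),(.563-.011,-.099,.203)): print(proj("scene",P),proj("top",P))
E
```

```text
q [ 0.672 -0.25  -0.241  2.145 -0.595  0.868 -0.88 ] p [ 0.52  -0.103  0.237]
[[ 0.849  0.016  0.528]
 [-0.089 -0.981  0.171]
 [ 0.521 -0.192 -0.832]]
tilt err to -a [-0.017 -0.028 -0.017] F [-0.28   0.417 -0.511] [-0.14   0.63  -0.039]
to target in tool [0.01  0.003 0.084] 2.0276925139702384
yaw of head y 3.1413864296090597
[289.73586971 232.00274879] [355.97633766 263.23867964]
[288.36061985 224.37353477] [357.75433576 267.25725266]
```

View pics/c3.png

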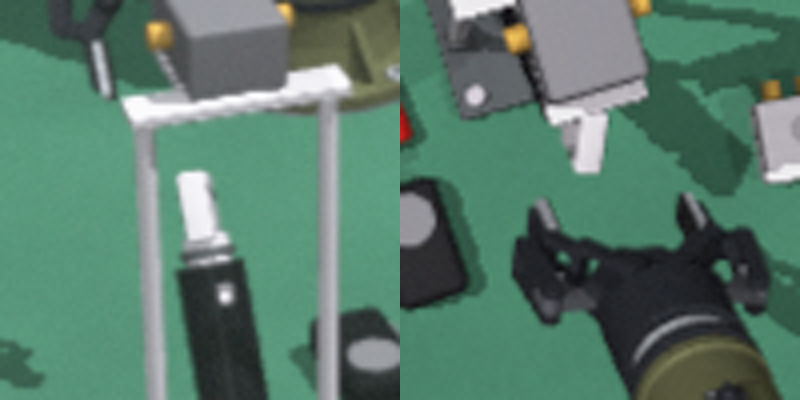

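Head end is at crop (592,135), about 5 mm further than I modelled; the fingers straddle it symmetrically along the axis. I'll move in slowly.

Request:
step_arm(
  commands=[
    [100,0.006,0.001,0.022,0.02],
    [100,0.006,0.001,0.022,0.02],
    [100,0.002,0.001,0.021,0],
    [100,0,0,0.02,0],
    [100,0,0,0,0],
  ],
)

```text
t: 13.38
tool_pos: [0.5782, -0.095, 0.1747]
tcp_rot: [0.956, -0.04, 0.273, -0.1]
wrist_force: [-1.0, 0.7, -0.0]
gripper_width: 0.996
gripper_force: 0.0
```

```bash
python3 s.py .577 -.093 .172; python3 - <<'E'
from h import *
import cv2
a=eyes.capture("scene")[180:280,240:340,::-1];b=eyes.capture("top")[230:330,310:410,::-1]
c=np.hstack([cv2.resize(x,(400,400),interpolation=2) for x in(a,b)])
cv2.imwrite("pics/c4.png",c)
E
```

```text
q [ 0.641 -0.068 -0.309  2.128 -0.598  0.673 -0.929] p [ 0.578 -0.095  0.175]
[[ 0.848 -0.021  0.53 ]
 [-0.131 -0.977  0.17 ]
 [ 0.514 -0.213 -0.831]]
tilt err to -a [-0.016 -0.026 -0.016] F [-0.981  0.656 -0.02 ] [-0.166  0.602  0.024]
to target in tool [-0.003 -0.001  0.002] 0.08525012917501372
yaw of head y 3.098632531323209
```

View pics/c4.png

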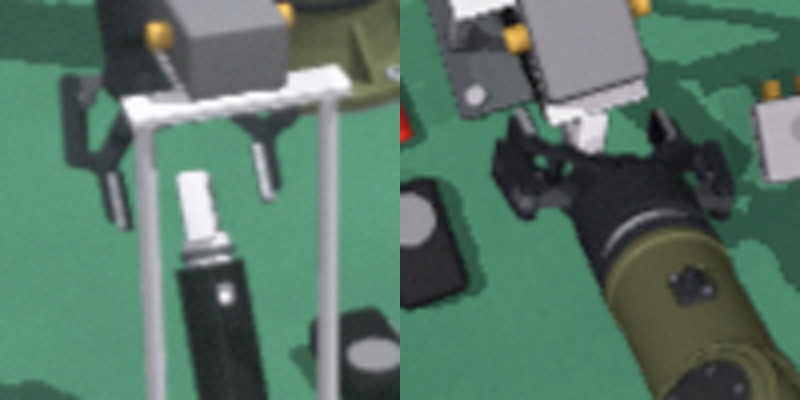

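The fingers straddle the head (tips at (122,228) and (270,198), head middle at about (198,205)), so I'll close.

Request:
step_arm(
  commands=[
    [10,0,0,0,0],
    [10,0,0,0,0],
    [10,0,0,0,0],
    [10,0,0,0,0],
    [10,0,0,0,0],
    [10,0,0,0,0],
    [10,0,0,0,0],
    [10,0,0,0,0],
  ],
  grip_force=60,
)

```text
t: 14.15
tool_pos: [0.577, -0.0944, 0.1759]
tcp_rot: [0.956, -0.04, 0.273, -0.1]
wrist_force: [-6.1, 3.2, 7.6]
gripper_width: 0.204
gripper_force: 59.9
```

```bash
python3 s.py
```

```text
q [ 0.642 -0.073 -0.31   2.13  -0.599  0.675 -0.929] p [ 0.577 -0.094  0.176]
[[ 0.847 -0.021  0.531]
 [-0.131 -0.977  0.17 ]
 [ 0.515 -0.213 -0.83 ]]
tilt err to -a [-0.016 -0.025 -0.015] F [-6.133  3.248  7.613] [-0.003  0.951  0.105]
```

Request:
step_arm(
  commands=[
    [10,-0.0003,-0.0002,-0.01,0],
    [10,-0.0003,-0.0002,-0.01,0],
    [10,-0.0003,-0.0002,-0.01,0],
    [10,-0.0003,-0.0002,-0.01,0],
  ],
)

```text
t: 14.48
tool_pos: [0.555, -0.1002, 0.2081]
tcp_rot: [0.956, -0.04, 0.274, -0.1]
wrist_force: [5.6, 4.7, -2.8]
gripper_width: 0.203
gripper_force: 59.0
```

```bash
cat > d.py <<'E'
from rig import sensors
import numpy as np
from scipy.spatial.transform import Rotation as R
np.set_printoptions(precision=4,suppress=True)
o=sensors.get_obs();M=R.from_quat(o['tcp_rot']).as_matrix();a=np.array([-.5542,-.1481,.8191])
d=o['tool_pos']-np.array([.577,-.0944,.1759]);s=d@a
print('drawn',s,'off axis (tool)',M.T@(d-s*a),'F along a',o['wrist_force']@a,'F tool',M.T@o['wrist_force'],'T tool',M.T@o['ft_torque'],'a in tool',M.T@a,'q',o['q'],'w',o['gripper_width'])
E
python3 d.py
```

```text
drawn 0.03940807408875135 off axis (tool) [-0.0002 -0.      0.    ] F along a -6.0378562208973845 F tool [ 2.6835 -4.1383  6.0391] T tool [-0.4423 -0.0529  0.0028] a in tool [-0.0281 -0.0177 -0.9994] q [ 0.662  -0.1523 -0.2858  2.1289 -0.5958  0.7659 -0.9312] w 0.20322663824871975
```

Request:
step_arm(
  commands=[
    [10,-0.0003,-0.0002,-0.01,0],
    [10,-0.0003,-0.0002,-0.01,0],
    [10,-0.0003,-0.0002,-0.01,0],
    [10,-0.0003,-0.0002,-0.01,0],
    [10,-0.0001,-0.0001,-0.004,0],
    [10,-0.0001,-0.0001,-0.004,0],
    [10,-0.0001,-0.0001,-0.003,0],
    [10,0,0,0,0],
  ],
)

```text
t: 15.15
tool_pos: [0.5269, -0.1079, 0.2497]
tcp_rot: [0.956, -0.04, 0.274, -0.1]
wrist_force: [3.9, 3.4, -0.4]
gripper_width: 0.205
gripper_force: 62.6
```

```bash
python3 d.py
```

```text
drawn 0.090204356768931 off axis (tool) [-0.0001  0.0001  0.    ] F along a -3.027690176114158 F tool [ 2.6252 -3.347   3.014 ] T tool [-0.3268 -0.1926  0.0767] a in tool [-0.0273 -0.0169 -0.9995] q [ 0.6844 -0.2441 -0.2483  2.116  -0.5872  0.8847 -0.9338] w 0.2046724053613442
```

Request:
step_arm(
  commands=[
    [10,-0.0001,0,-0.002,0],
    [10,-0.0001,0,-0.002,0],
    [10,0,0,0,0],
  ],
)

```text
t: 15.4
tool_pos: [0.526, -0.1075, 0.2497]
tcp_rot: [0.956, -0.041, 0.274, -0.1]
wrist_force: [31.6, 4.0, -24.5]
gripper_width: 0.204
gripper_force: 61.8
```

```bash
python3 d.py
```

```text
drawn 0.09066991674279036 off axis (tool) [-0.0009 -0.0002  0.    ] F along a -38.1440226338206 F tool [13.5569  0.6027 37.7823] T tool [-1.3212  2.289  -0.0642] a in tool [-0.0274 -0.0172 -0.9995] q [ 0.6846 -0.2463 -0.248   2.1177 -0.588   0.8857 -0.9335] w 0.20422741194893196
```

Request:
step_arm(
  commands=[
    [10,0.0005,0,0.0015,-0.03],
    [10,0,0,0,-0.04],
    [10,0,0,0,-0.04],
    [10,0,0,0,-0.04],
    [10,0,0,0,-0.04],
  ],
)

```text
t: 15.82
tool_pos: [0.5264, -0.1075, 0.2498]
tcp_rot: [0.955, 0.051, 0.282, -0.073]
wrist_force: [18.5, 5.5, -13.1]
gripper_width: 0.2
gripper_force: 64.0
```

```bash
python3 d.py
```

```text
drawn 0.09048631058321363 off axis (tool) [-0.0005 -0.0003  0.    ] F along a -21.762386035770255 F tool [ 8.6642 -1.34   21.5908] T tool [-1.4174  0.8624  0.0907] a in tool [-0.0247 -0.0227 -0.9994] q [ 0.6586 -0.2442 -0.2263  2.1166 -0.579   0.8838 -0.7491] w 0.2003143392472345
```

Request:
step_arm(
  commands=[
    [10,0,0,0,-0.04],
    [10,0,0,0,-0.04],
    [10,0,0,0,-0.04],
  ],
)

```text
t: 16.07
tool_pos: [0.5264, -0.1074, 0.2498]
tcp_rot: [0.951, 0.109, 0.286, -0.056]
wrist_force: [17.0, 6.4, -14.1]
gripper_width: 0.199
gripper_force: 64.9
```

```bash
python3 d.py
```

```text
drawn 0.09050603502068821 off axis (tool) [-0.0004 -0.0005  0.    ] F along a -21.89447375775717 F tool [ 7.151  -1.4851 21.7878] T tool [-1.6235  0.5857  0.1506] a in tool [-0.0219 -0.0255 -0.9994] q [ 0.6424 -0.2442 -0.2127  2.1171 -0.5739  0.8821 -0.6332] w 0.19912388491193822
```

Request:
step_arm(
  commands=[
    [10,0,0,0,-0.03],
    [10,0,0,0,-0.03],
    [10,0,0,0,-0.03],
  ],
)

```text
t: 16.32
tool_pos: [0.5263, -0.1072, 0.2498]
tcp_rot: [0.945, 0.151, 0.288, -0.043]
wrist_force: [17.8, 6.6, -12.8]
gripper_width: 0.2
gripper_force: 66.2
```

```bash
python3 d.py
```

```text
drawn 0.09050539884255103 off axis (tool) [-0.0004 -0.0007  0.    ] F along a -21.37391360477905 F tool [ 8.6493 -0.8356 21.2396] T tool [-1.6812  0.4739  0.138 ] a in tool [-0.0196 -0.0275 -0.9994] q [ 0.6303 -0.2443 -0.2026  2.1175 -0.5703  0.8809 -0.5467] w 0.19964107001490625
```

Request:
step_arm(
  commands=[
    [10,0,0,0,-0.03],
    [10,0,0,0,-0.03],
    [10,0,0,0,-0.03],
  ],
)

```text
t: 16.57
tool_pos: [0.5264, -0.107, 0.2499]
tcp_rot: [0.937, 0.194, 0.289, -0.03]
wrist_force: [16.3, 7.5, -13.4]
gripper_width: 0.206
gripper_force: 67.8
```

```bash
python3 d.py
```

```text
drawn 0.0905146547545395 off axis (tool) [-0.0002 -0.0009  0.    ] F along a -21.089095980812136 F tool [ 7.5135 -1.4831 21.0166] T tool [-1.7854  0.3213  0.1254] a in tool [-0.017  -0.0293 -0.9994] q [ 0.6182 -0.2443 -0.1925  2.1178 -0.5666  0.8797 -0.4598] w 0.20580127836286527
```

Request:
step_arm(
  commands=[
    [10,0,0,0,-0.03],
    [10,0,0,0,-0.03],
  ],
)

```text
t: 16.73
tool_pos: [0.5263, -0.107, 0.2498]
tcp_rot: [0.931, 0.222, 0.29, -0.022]
wrist_force: [15.8, 7.4, -12.9]
gripper_width: 0.201
gripper_force: 68.7
```

```bash
python3 d.py
```

```text
drawn 0.09049089520454835 off axis (tool) [-0.0001 -0.001   0.    ] F along a -20.41485272390357 F tool [ 7.4994 -1.0427 20.3437] T tool [-1.8841  0.2763  0.1186] a in tool [-0.0153 -0.0304 -0.9994] q [ 0.6101 -0.2443 -0.1856  2.1181 -0.5641  0.8789 -0.4019] w 0.20100340651308082
```

Request:
step_arm(
  commands=[
    [10,0,0,0,-0.03],
    [10,0,0,0,-0.03],
  ],
)

```text
t: 16.9
tool_pos: [0.5263, -0.1069, 0.2498]
tcp_rot: [0.924, 0.25, 0.291, -0.013]
wrist_force: [15.7, 8.3, -12.4]
gripper_width: 0.197
gripper_force: 69.7
```

```bash
python3 d.py
```

```text
drawn 0.09051039570936345 off axis (tool) [-0.0001 -0.001   0.    ] F along a -20.09745714766756 F tool [ 8.0906 -1.3605 20.0433] T tool [-1.899   0.2341  0.1354] a in tool [-0.0134 -0.0313 -0.9994] q [ 0.602  -0.2444 -0.1788  2.1184 -0.5617  0.8781 -0.3439] w 0.1967744568345676
```

Request:
step_arm(
  commands=[
    [10,0,0,0,-0.03],
    [10,0,0,0,-0.03],
  ],
)

```text
t: 17.07
tool_pos: [0.5263, -0.1069, 0.2498]
tcp_rot: [0.916, 0.277, 0.291, -0.004]
wrist_force: [14.8, 8.0, -13.4]
gripper_width: 0.199
gripper_force: 70.4
```

```bash
python3 d.py
```

```text
drawn 0.0905091255627335 off axis (tool) [ 0.     -0.0011  0.    ] F along a -20.335654768578436 F tool [ 6.9167 -1.2499 20.3082] T tool [-1.9937  0.0845  0.1892] a in tool [-0.0115 -0.032  -0.9994] q [ 0.5939 -0.2445 -0.1719  2.1186 -0.5593  0.8772 -0.286 ] w 0.1994007944748512
```

Request:
step_arm(
  commands=[
    [10,0,0,0,-0.03],
    [10,0,0,0,-0.03],
  ],
)

```text
t: 17.23
tool_pos: [0.5264, -0.1069, 0.2499]
tcp_rot: [0.907, 0.305, 0.291, 0.004]
wrist_force: [16.3, 8.7, -13.3]
gripper_width: 0.199
gripper_force: 70.4
```

```bash
python3 d.py
```

```text
drawn 0.09053844769362739 off axis (tool) [ 0.0001 -0.001   0.    ] F along a -21.253527322532104 F tool [ 8.3444 -0.6078 21.2073] T tool [-1.9378 -0.0124  0.3307] a in tool [-0.0094 -0.0325 -0.9994] q [ 0.5858 -0.2445 -0.1649  2.1189 -0.557   0.8762 -0.2283] w 0.1992035686790601
```

Request:
step_arm(
  commands=[
    [10,0,0,0,-0.03],
    [10,0,0,0,0],
  ],
)

```text
t: 17.4
tool_pos: [0.5264, -0.1064, 0.2501]
tcp_rot: [0.902, 0.318, 0.291, 0.008]
wrist_force: [15.7, 7.5, -11.9]
gripper_width: 0.203
gripper_force: 71.0
```

```bash
python3 d.py; python3 - <<'E'
from h import *
import cv2
a=eyes.capture("scene")[180:280,240:340,::-1]
cv2.imwrite("pics/c5.png",cv2.resize(a,(600,600),interpolation=2))
E
```

```text
drawn 0.09058245488017418 off axis (tool) [ 0.0005 -0.0014  0.    ] F along a -19.55571590519708 F tool [ 8.0072  0.6057 19.487 ] T tool [-1.3546  0.8506  0.1833] a in tool [-0.0075 -0.0337 -0.9994] q [ 0.5816 -0.2446 -0.1613  2.1189 -0.5571  0.8767 -0.1995] w 0.20315622626906926
```

View pics/c5.png

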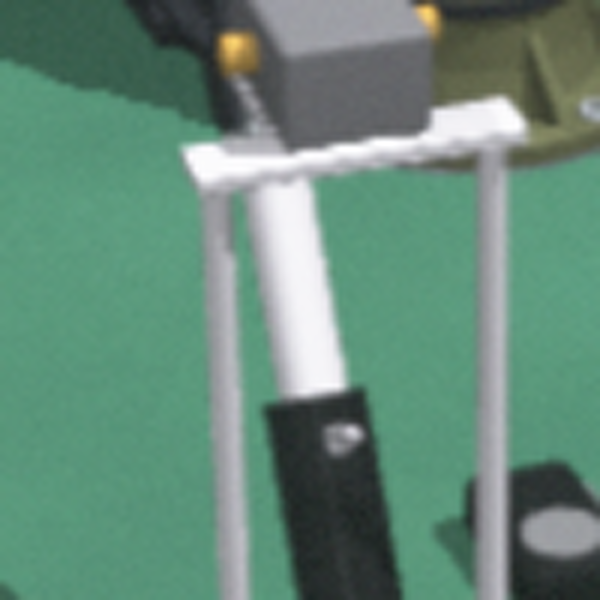

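The mast is fully drawn out, and at (342,437) a shaded dome now shows in the window. I'll turn a little more to confirm that it blocks.

Request:
step_arm(
  commands=[
    [10,0,0,0,-0.025],
    [10,0,0,0,0],
  ],
)

```text
t: 17.62
tool_pos: [0.5264, -0.1065, 0.2501]
tcp_rot: [0.898, 0.329, 0.291, 0.011]
wrist_force: [14.7, 7.5, -12.7]
gripper_width: 0.203
gripper_force: 71.2
```

```bash
python3 d.py
```

```text
drawn 0.09058952299511464 off axis (tool) [ 0.0005 -0.0013  0.    ] F along a -19.624540840605324 F tool [ 6.9682  0.0162 19.5901] T tool [-1.3914  0.7987  0.2403] a in tool [-0.0065 -0.0339 -0.9994] q [ 0.5784 -0.2445 -0.1584  2.119  -0.5563  0.8764 -0.1758] w 0.20285784193419545
```

Request:
step_arm(
  commands=[
    [10,0,0,0,-0.025],
    [10,0,0,0,0],
  ],
)

```text
t: 17.78
tool_pos: [0.5264, -0.1065, 0.2501]
tcp_rot: [0.894, 0.34, 0.291, 0.015]
wrist_force: [14.8, 7.2, -12.6]
gripper_width: 0.203
gripper_force: 71.5
```

```bash
python3 d.py
```

```text
drawn 0.09059628180924158 off axis (tool) [ 0.0006 -0.0013  0.    ] F along a -19.594145832177993 F tool [ 6.8719  0.4967 19.55  ] T tool [-1.3496  0.737   0.382 ] a in tool [-0.0057 -0.034  -0.9994] q [ 0.5751 -0.2445 -0.1555  2.1191 -0.5553  0.876  -0.1519] w 0.20348402392801976
```

Torque is building as if it is blocked, so I'll test the lock gently by pushing back in.

Request:
step_arm(
  commands=[
    [10,0,0,0.002,0.02],
    [10,0,0,0.002,0.02],
    [10,0,0,0.002,0],
    [10,0,0,0,0],
  ],
)

```text
t: 18.12
tool_pos: [0.5286, -0.1063, 0.2474]
tcp_rot: [0.901, 0.322, 0.291, 0.009]
wrist_force: [-4.5, 6.8, 5.1]
gripper_width: 0.204
gripper_force: 73.1
```

```bash
python3 d.py
```

```text
drawn 0.08715029331333377 off axis (tool) [ 0.0007 -0.0008  0.    ] F along a 5.689288717934126 F tool [ 3.8031 -6.9233 -5.4861] T tool [0.306  0.0445 0.3188] a in tool [-0.007  -0.0337 -0.9994] q [ 0.5787 -0.238  -0.162   2.1193 -0.5579  0.8687 -0.1904] w 0.20419625011929582
```

Request:
step_arm(
  commands=[
    [10,0,0,0.002,0],
    [10,0,0,0,0],
  ],
)

```text
t: 18.28
tool_pos: [0.5292, -0.1063, 0.2471]
tcp_rot: [0.901, 0.322, 0.291, 0.009]
wrist_force: [-15.3, 8.1, 14.3]
gripper_width: 0.204
gripper_force: 74.0
```

```bash
python3 d.py
```

```text
drawn 0.08656471309514609 off axis (tool) [ 0.0007 -0.0006  0.    ] F along a 19.00684414190895 F tool [  2.5866 -12.3015 -18.6223] T tool [ 1.2221 -0.3347  0.3496] a in tool [-0.0069 -0.0336 -0.9994] q [ 0.5782 -0.2366 -0.162   2.119  -0.558   0.8673 -0.19  ] w 0.20413703928596216
```

It is locked: 19 N of push gives no slide past 0.0866. I'll ease off, open and back away.

Request:
step_arm(
  commands=[
    [10,0,0,-0.002,0.02],
    [40,0,0,0,0],
    [100,0,0,0,0],
    [100,0,0,0,0],
    [100,0,0,0,0],
    [100,0,0,0,0],
    [100,0,0,0,0],
    [100,0,0,-0.015,0],
    [100,0,0,-0.02,0],
    [100,0,0,-0.015,0],
    [100,0,0,0,0],
  ],
)

```text
t: 19.2
tool_pos: [0.5053, -0.1202, 0.2895]
tcp_rot: [0.904, 0.312, 0.291, 0.008]
wrist_force: [-0.4, -0.7, -0.1]
gripper_width: 1.006
gripper_force: 0.0
```

```bash
python3 d.py; python3 - <<'E'
from h import *
import cv2
a=eyes.capture("scene")[140:340,180:380,::-1];b=eyes.capture("top")[190:340,290:440,::-1]
c=np.hstack([cv2.resize(x,(400,400),interpolation=2) for x in(a,b)])
cv2.imwrite("pics/c6.png",c)
E
```

```text
drawn 0.1366300146338687 off axis (tool) [ 0.0003  0.007  -0.0002] F along a 0.20043875489797813 F tool [-0.6905  0.2918 -0.2031] T tool [ 0.154  -0.5151 -0.0029] a in tool [-0.0091 -0.0304 -0.9995] q [ 0.6326 -0.3012 -0.1491  2.0815 -0.5482  0.9851 -0.2052] w 1.0059106606547465
```

View pics/c6.png

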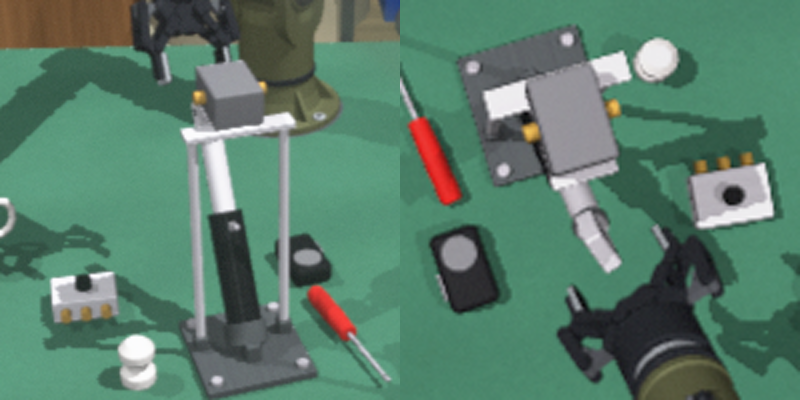

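The mast stays out with the fingers clear of it, and the other items haven't moved. I'm handing in.

```bash
python3 -c "
from rig import close_job
print(close_job())"
```

```text
the job is handed in; nothing more can be done
None
```

The mast is drawn out to its stop, turned about 0.75 rad and locked: it held against a 19 N push back in, stayed up when I let go, and I handed the job in at about 19 s with the other things left where they were. One joint, q2, read up to 0.002 rad past its -0.3 limit at times, and I don't know whether the judge counts that.

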